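# Clip the lid onto the seed canister

### The job

The small aluminium seed canister on the potting shelf stands open. Pick up its loose clip-on lid, press it straight down onto the canister where the canister stands until it clicks, and keep pressing so that it sits fully home. Finish like that, with your fingers still bearing firmly down on the lid - do not let go - and leave the other things on the shelf where they are.

Things in the scene. Friction and masses are not known exactly. Their poses are not given: they have to be found in the camera images.
- canister: the open canister: bare aluminium, round, upright and loose on the shelf, 0.25 to 0.4 kg with some paper seed packets in it. Body 68 mm across, stepping in near the top to a neck 58 mm across with a rolled rim 64 mm across; 96 mm tall. Origin at the centre of its underside, z up
- canister_rim (a point): centre of the canister's mouth, level with the rim's top, 96 mm above the canister's origin. Heights of the LID's origin above the CANISTER's origin: 89 mm when it first rests on its tongues; pressing then takes up to about 14 N; the force drops at the click at about 85 mm; 80 mm fully home, lid's top on the rim
- lid: clip-on lid, bare aluminium, 100 g, loose on the shelf, right way up on its skirt. Origin: centre of the skirt's lower edge, z up. Skirt 72 mm across (flared mouth 75), 67 mm inside, 16 mm deep, with four sprung tongues inside that snap under the canister's rim. Flat top's upper face 19 mm above the origin; on it a round knob, straight-sided head 22 mm across from 26 to 47 mm above the origin
- lid_knob (a point): the middle of the lid's knob, on its axis, 38 mm above the lid's origin
- table: the white melamine potting shelf, its upper face at height 0
- caddy: bystander: a larger aluminium canister, 90 mm across and 160 mm tall with its knob, already closed. Origin under its centre
- pot_small: bystander: glazed ceramic pot filled with compost, 100 mm across the rim, 90 mm tall. Origin under its centre
- saucer: bystander: glazed saucer, 92 mm across, 16 mm tall, no knob. Origin under its centre
- pot_large: bystander: large glazed ceramic pot with a plant, 150 mm across the rim, 140 mm tall. Origin under its centre
- cultivator: bystander: three-tined hand cultivator with wooden handle, lying flat, 300 mm long along its x axis, 36 mm tall. Origin on the shelf under its middle
- trowel: bystander: hand trowel with wooden handle, lying flat, 290 mm long along its x axis, 28 mm tall. Origin on the shelf under its middle
- tray: bystander: black plastic plant tray with seedlings at the shelf's far edge, 212 by 372 mm, 70 mm tall. Origin under its centre
Mind the look-alikes: they are no part of the job. Leave any green or red look-alike of the lid alone.

How it is judged:
On the way, in this order (a step that is already met when the one before it is completed fails the run):
1. the lid is lifted off the shelf in the fingers (height (world z) of lid above 0.04 m and contact force between the fingers and lid above 1 N), for 0.1 s.
2. the lid clicks onto the canister: straight over it and past the rim (z of lid in the frame of canister between 0.075 and 0.0835 m and horizontal distance between lid and canister below 0.005 m), for 0.1 s.
At the end, for the whole second after the job is handed in: Through the last second the lid is home on the canister (within 2 mm of the rim, 4 mm of centre, 0.05 rad square), the canister stands upright on the shelf, and fingers press on the lid so that the canister bears on the shelf with over 8 N (3.5 to 5 N of it weight) (z of lid in the frame of canister between 0.075 and 0.082 m and horizontal distance between lid and canister below 0.004 m and angle between the z axis of lid and the z axis of canister, either way round below 0.05 rad and angle between canister's own z axis and vertical below 0.05 rad and height (world z) of canister below 0.004 m and contact force between canister and table above 8 N and contact force between the fingers and lid above 2 N and linear speed of canister below 0.02 m/s); the arm keeps its last pose, push and grip.
It fails at once if the canister is tipped (angle between canister's own z axis and vertical above 0.3 rad).
It fails at once if the canister is pushed more than 30 mm from where it stood (distance of canister from where it was at the start of the episode above 0.03 m).
It fails at once if a bystander is moved (distance of any of caddy, pot_small, saucer, pot_large, cultivator, trowel from where it was at the start of the episode above 0.02 m).
It also fails if it takes over 45 s, if anything falls off the work surface, if the arm or the gripper's body presses on something with over 40 N, if the wrist force passes 120 N, or if a joint passes its speed limit or range.

### The arm

A 6-joint arm with a two-finger parallel gripper is mounted at the origin on the work surface. World frame = base frame: x ahead of the robot, y to its left, z up, the work surface at z = 0. Lengths are in m, angles in rad, forces in N, time in s.
With the tool pointing down it reaches from about 0.4 to 0.825 m from the base axis. Payload 7 kg.
Tool frame: the origin (TCP) lies at the very end of the fingers, on their centre line; the grasp point (between the pads) lies 19 mm behind it; y points along the fingers, x is the direction in which the jaws open and shut, and the axes are right-handed (so a half turn about y gives the same grasp; the last joint's range is limited). The gripper opens to 88 mm and grips with 3 to 60 N. Pads are 19 mm wide; open, the fingers measure 130 mm over their backs; the gripper's body (78 mm by 193 mm) begins 47 mm behind the grasp point.
Start: joints at [-0.961, 0.359, 0.012, 0, -1.224, -0.288], TCP at [0.213, -0.64, 0.227] pointing down, gripper open.
Joint ranges: [-3.07, 3.07], [-1.43, 2.12], [-1.02, 1.25], [-3.03, 1.67], [-3.05, -0], [-3.03, 3.03]. Speed limits (rad/s): [2.39, 2.39, 3.01, 3.14, 3.14, 3.14].

### API

Orientations are given as [roll, pitch, yaw] about the fixed x, y, z axes, in that order (R = Rz(yaw) Ry(pitch) Rx(roll)).
In Python, from station import arm gives the robot as it stands.
- The arm moves only by the tool move_arm, never from a script. Its arguments are lists of equal length, an entry for each row: "jaw": the closure, from 0 (fully open) to 1 (shut); "offset": the shift along the tool's x, y, z in m, a list of three; "roll": the turn about the tool's y in rad. In form: {"jaw": [jaw, ...], "offset": [[dx, dy, dz], ...], "roll": [roll, ...]}. A call has 1 to 5 rows; each row shifts and turns the commanded pose from where the row before left it, along the tool's axes as they then stand; what a row does not reach is not made up. A row lasts 1/8 s, in which the tool goes at most 62.5 mm and 10.7 degrees, less where a joint would pass 70% of its speed; a pose out of reach is approached as far as the arm can. A call is refused whole if a number of a shift passes 0.0625 or a number of a turn 0.188, either way. A call with a gripper value outside its range is refused whole. The fingers move at their own pace and stop on an object; "grip_force" is the grip in N (left out, the last holds). Time passes only in rows, so rows that do not move let the fingers close. It gives the time, the measured TCP pose, the force and the opening at its end, in the units of the state.
- arm.get_state(): the state, without advancing time (a new reading comes with each control period).
- arm.grab_frame(name): name is "scene" or "top" or "wrist"; returns a dict with "pixels" (400x640x3 uint8, blue, green, red), "fovy" (degrees; the focal length in pixels is half the picture's height over the tangent of half this angle, whatever the lens; pixels are square), "cx", "cy" (the principal point, pixels), "position" and "attitude" of the camera in the world; the wrist camera has in their place "hand_eye" (4x4, takes a point from camera to tool coordinates, whose origin is the TCP and whose axes are the tool frame's). Camera axes: x right, y down, z forward; pixel columns grow to the right and rows downward; lengths in m; the calibration is good to about 2 mm. A picture is of the moment at which its call begins: read the wrist's pose just before it. There is no depth.
- arm.job_done(): hands the job in, once; it reports no verdict.
Trained networks look in a picture, given as the dict that the camera call returned (one of the last four; its "shot" number tells which), for a name from the list of things; names that differ only in an ending like _2 or _b are one class to them, and where a whole thing is asked for, a point or a joint stands for the part that bears it (a point fixed in the world has none). Each returns a list of dicts, best first, with "p" (0 to 1); they miss things now and then, are a little off and sometimes report something else, mostly with a low value. They report only what shows in the picture. A call takes as long as a camera call. They do not tell look-alikes from the thing itself.
- arm.recognise(picture, thing): "position" ([x, y, z] in m, in world coordinates, good to about 4 mm: the middle of the surface that is visible of it).
- arm.landmark_of(picture, thing): "position" ([x, y, z] in m, in world coordinates, good to about 4 mm: a listed point, or the origin of a listed thing).
The state is a dict: "t": time; "q": joint angles; "qd": joint speeds; "joint_efforts": joint torques, N m; "eef_pos": TCP position; "ee_rot": TCP orientation; "force": force on the tool from outside, world axes, zero at the start; "moment": the same for the moment, N m; "width": finger opening in m.
Only numpy, scipy, OpenCV 4.12 (cv2) and the standard library are available. Lean on these libraries where they do the work, as an engineer would, in place of code of your own. Each camera call takes 0.05 s, during which the arm holds its last target.

## Working session

There is one attempt and no reset: what is moved stays moved. The work goes in short steps, Python scripts to look and compute and a tool call to move; the robot and the scene stay as the last step left them, time stands still between calls to the robot, and variables do not carry over. Pictures are saved under pics/ and viewed, and the job is handed in when it is done.

Besides the shell and the picture viewer there is one more tool, called after ">>>" by a JSON object that holds its "api" and its "payload", one argument or row to a line. move_arm: Moves the arm, as the interface text tells. Its arguments: {"type":"object","properties":{"jaw":{"type":"array","items":{"type":"number"}},"offset":{"type":"array","items":{"type":"array","items":{"type":"number"}}},"roll":{"type":"array","items":{"type":"number"}},"grip_force":{"type":"number"}},"required":["jaw","offset","roll"]}

```bash
mkdir -p pics; ls; cat > h.py <<'E'
from station import arm
import numpy as np, cv2
E
python3 - <<'E'
from h import *
print(arm.get_state())
for n in ["scene","top"]:
    f=arm.grab_frame(n); cv2.imwrite(f"pics/{n}0.png",f["pixels"])
    print({k:v for k,v in f.items() if k!="pixels"})
    for th in ["lid","lid_knob","canister","canister_rim"]:
        print(n,th,[(np.round(d["position"],3).tolist(),round(d["p"],2)) for d in arm.landmark_of(f,th)])
E
```

```text
pics
{'t': 0.0, 'q': array([-9.60905261e-01,  3.59387904e-01,  1.10525447e-02, -3.48703080e-04,
       -1.22409642e+00, -2.88085404e-01]), 'qd': array([-0.00113764, -0.001971  , -0.00112481,  0.00280907, -0.00088575,
       -0.00039847]), 'joint_efforts': array([-4.81436982e-04, -5.82714915e+01,  2.93051952e+01,  6.99681357e+00,
        6.84410290e-03, -1.57301256e-04]), 'eef_pos': array([ 0.21329661, -0.63989426,  0.22561954]), 'ee_rot': array([-1.57064592e+00, -1.66119266e-03,  1.89248311e+00]), 'force': array([-0.47394859,  0.28759895,  0.26696847]), 'moment': array([0.08802219, 0.02227511, 0.04111119]), 'width': 0.08759553872043349}
{'fovy': 53.14016400562702, 'cx': 321.606822687734, 'cy': 197.66852242388129, 'position': array([ 1.44816165, -0.25202845,  0.81721068]), 'attitude': array([-2.23207318,  0.00982231,  1.27095794]), 'shot': 1}
scene lid [([0.45, -0.092, -0.002], 0.67), ([0.405, -0.233, -0.001], 0.66), ([0.327, -0.121, 0.004], 0.58)]
scene lid_knob [([0.332, -0.122, 0.033], 0.82), ([0.451, -0.082, 0.041], 0.75), ([0.404, -0.232, 0.033], 0.69)]
scene canister [([0.57, -0.252, 0.003], 0.73), ([0.448, -0.085, 0.038], 0.36)]
scene canister_rim []
{'fovy': 55.82887214879984, 'cx': 315.75943751909773, 'cy': 198.49781393052058, 'position': array([ 0.4282713 , -0.00255365,  1.12910457]), 'attitude': array([-3.01397353,  0.01276326, -1.57157223]), 'shot': 2}
top lid [([0.457, -0.09, -0.0], 0.97), ([0.404, -0.236, 0.003], 0.86), ([0.332, -0.125, 0.002], 0.83), ([0.42, -0.45, -0.002], 0.33)]
top lid_knob [([0.407, -0.23, 0.041], 0.88), ([0.455, -0.084, 0.032], 0.87), ([0.333, -0.122, 0.038], 0.84), ([0.601, -0.017, -0.001], 0.27)]
top canister [([0.57, -0.253, 0.004], 0.75), ([0.602, -0.018, 0.0], 0.36)]
top canister_rim [([0.567, -0.254, 0.096], 0.82)]
```

View pics/scene0.png

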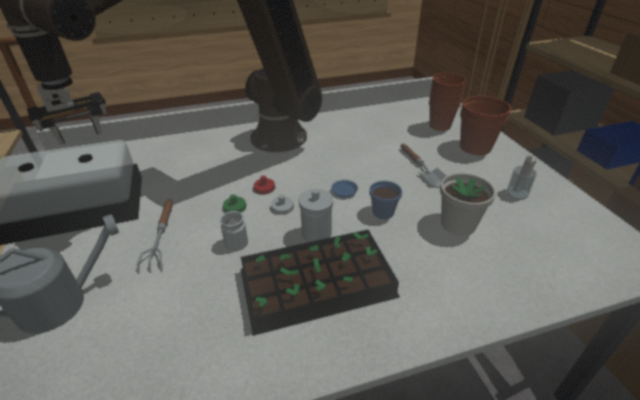

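View pics/top0.png

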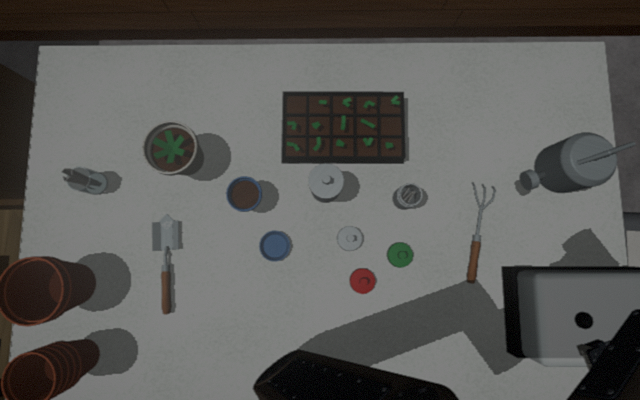

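The top view shows the bare aluminium lid at pixel (350,238), green and red look-alikes at (400,254) and (363,280), and the open canister at (408,195). The closed caddy is at (326,182). I'm moving the tool above the silver lid.

>>> {"api": "move_arm", "payload": {
  "jaw": [0, 0, 0, 0, 0],
  "offset": [
    [0.0447, 0, -0.0404],
    [0.0447, 0, -0.0404],
    [0.0447, 0, -0.0404],
    [0.0447, 0, -0.0404],
    [0.0447, 0, -0.0404]
  ],
  "roll": [0, 0, 0, 0, 0],
  "grip_force": 40
}}

```text
t: 1.12
eef_pos: [0.3349, -0.3628, 0.2269]
ee_rot: [-1.571, 0.001, 1.892]
force: [1.4, 0.1, 0.2]
width: 0.0873
```

>>> {"api": "move_arm", "payload": {
  "jaw": [0, 0, 0, 0, 0],
  "offset": [
    [0.0447, 0, -0.0404],
    [0.0447, 0, -0.0404],
    [0.0447, 0, -0.0404],
    [0.0447, 0, -0.0404],
    [0.0447, 0, -0.0404]
  ],
  "roll": [0, 0, 0, 0, 0]
}}

```text
t: 1.75
eef_pos: [0.4559, -0.0865, 0.2272]
ee_rot: [-1.572, 0.0, 1.893]
force: [1.8, -0.7, 0.1]
width: 0.0878
```

>>> {"api": "move_arm", "payload": {
  "jaw": [0],
  "offset": [
    [0, 0, 0]
  ],
  "roll": [0]
}}

```text
t: 1.88
eef_pos: [0.4568, -0.0852, 0.2268]
ee_rot: [-1.572, 0.0, 1.898]
force: [-0.5, -0.2, 0.1]
width: 0.0873
```

```bash
cat >> h.py <<'E'
from scipy.spatial.transform import Rotation as Rn
def campose(f,s=None):
    if "hand_eye" in f:
        R=Rn.from_euler('xyz',s["ee_rot"]).as_matrix(); H=np.array(f["hand_eye"])
        return R@H[:3,:3], R@H[:3,3]+s["eef_pos"]
    return Rn.from_euler('xyz',f["attitude"]).as_matrix(), np.array(f["position"])
def foc(f): return f["pixels"].shape[0]/2/np.tan(np.radians(f["fovy"])/2)
def proj(f,P,s=None):
    R,p=campose(f,s); c=R.T@(np.array(P)-p); F=foc(f); return np.array([f["cx"]+F*c[0]/c[2], f["cy"]+F*c[1]/c[2]])
def back(f,uv,z,s=None):
    R,p=campose(f,s); F=foc(f); d=R@np.array([(uv[0]-f["cx"])/F,(uv[1]-f["cy"])/F,1]); return p+d*(z-p[2])/d[2]
def tool(s,d):  # world vec -> tool axes
    return Rn.from_euler('xyz',s["ee_rot"]).as_matrix().T@np.array(d)
E
python3 - <<'E'
from h import *
s=arm.get_state(); print(s["t"],s["eef_pos"],s["ee_rot"],s["q"],s["force"])
f=arm.grab_frame("wrist"); cv2.imwrite("pics/w1.png",f["pixels"]); print(f["hand_eye"],f["fovy"],f["cx"],f["cy"])
for th in ["lid","lid_knob","canister","canister_rim"]:
    print(th,[(np.round(d["position"],3).tolist(),round(d["p"],2),proj(f,d["position"],s).round()) for d in arm.landmark_of(f,th)])
E
```

```text
1.875 [ 0.4568302  -0.08524652  0.22681678] [-1.57180166e+00  3.31779491e-05  1.89776801e+00] [ 2.40913840e-01  4.27688807e-03 -4.31105628e-01 -5.88720568e-05
 -1.13440935e+00 -1.48471361e+00] [-0.47247645 -0.224474    0.14609427]
[[ 9.99999852e-01  4.76558435e-04  2.64072681e-04  6.98760816e-04]
 [-1.31873730e-04 -2.58560512e-01  9.65995054e-01 -1.57206157e-01]
 [ 5.28631858e-04 -9.65994945e-01 -2.58560411e-01  6.92891296e-02]
 [ 0.00000000e+00  0.00000000e+00  0.00000000e+00  1.00000000e+00]] 67.12693777878918 320.43446197303246 198.36190312441627
lid [([0.408, -0.233, 0.002], 0.75, array([216.,  97.])), ([0.453, -0.09, 0.0], 0.73, array([317., 169.])), ([0.33, -0.124, 0.0], 0.6, array([324.,  61.]))]
lid_knob [([0.452, -0.089, 0.04], 0.8, array([318., 174.])), ([0.41, -0.233, 0.036], 0.75, array([206.,  96.])), ([0.327, -0.122, 0.036], 0.56, array([326.,  53.]))]
canister [([0.568, -0.252, 0.001], 0.96, array([175., 211.]))]
canister_rim []
```

View pics/w1.png

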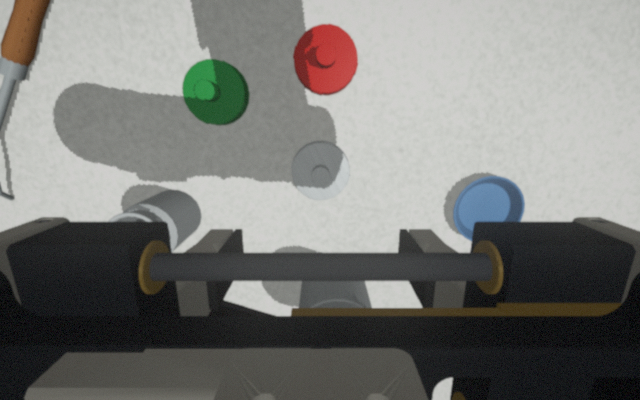

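The wrist view shows the silver lid as a disc centred near (321,170), with its knob at about (320,174). The green and red lids lie above it in the picture, and the canister is partly hidden at (150,215).

```bash
python3 - <<'E'
from h import *
s=arm.get_state()
f=arm.grab_frame("wrist")
print(back(f,(320.5,174),0.042,s),back(f,(321,170),0.008,s))
im=f["pixels"]; cv2.imwrite("pics/w1z.png",cv2.resize(im[120:220,260:380],None,fx=6,fy=6,interpolation=cv2.INTER_CUBIC))
for z in (0.,0.019): # skirt circle draw check
  pass
t=arm.grab_frame("top"); cv2.imwrite("pics/t1z.png",cv2.resize(t["pixels"][150:270,300:430],None,fx=5,fy=5,interpolation=cv2.INTER_CUBIC))
print("rim in top", proj(t,[0.568,-0.253,0.096]))
for th in ["canister_rim","canister"]: print(th,[(np.round(d["position"],4).tolist(),round(d["p"],2)) for d in arm.landmark_of(t,th)])
E
```

```text
[ 0.44816536 -0.09076587  0.042     ] [ 0.44902005 -0.08980586  0.008     ]
rim in top [411.47519242 195.69497977]
canister_rim [([0.5671, -0.2528, 0.0935], 0.67)]
canister [([0.5682, -0.2548, -0.0007], 0.74)]
```

View pics/w1z.png

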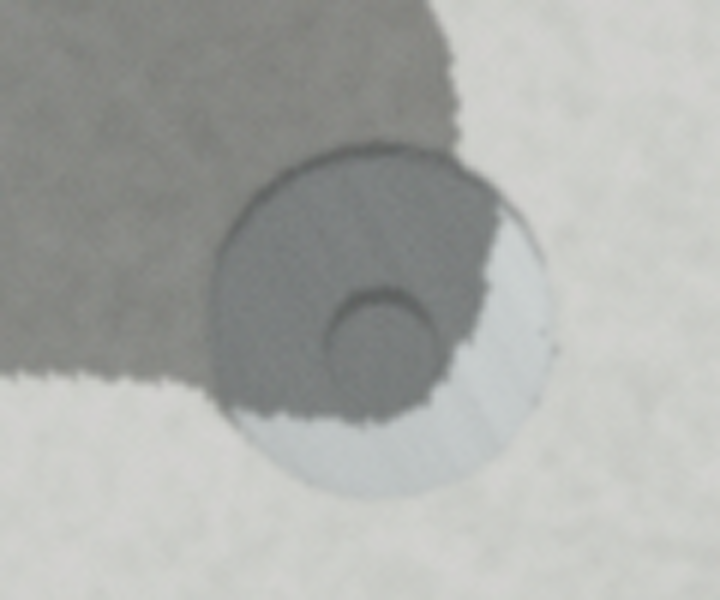

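View pics/t1z.png

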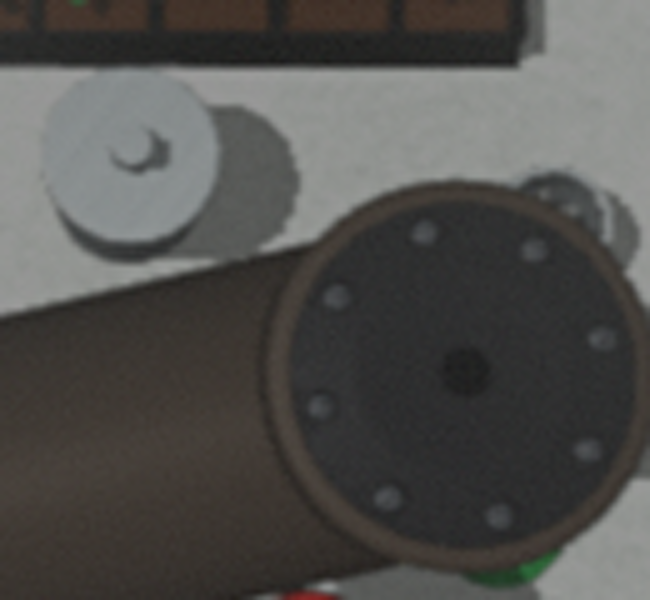

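The knob's top face is at (323.7,178) and the lid's disc is centred at (323.7,174) in the full wrist picture. I'll triangulate these.

```bash
python3 - <<'E'
from h import *
s=arm.get_state()
f=arm.grab_frame("wrist")
a=back(f,(323.7,178),0.047,s);b=back(f,(323.7,173.9),0.017,s)
print(a,b)
im=cv2.imread("pics/top0.png"); cv2.imwrite("pics/t0z.png",cv2.resize(im[165:270,320:440],None,fx=6,fy=5.7,interpolation=cv2.INTER_CUBIC))
for P in (a,b):
  d=P-s["eef_pos"]; print(tool(s,d))
E
```

```text
[ 0.45070629 -0.08611986  0.047     ] [ 0.45132636 -0.08557703  0.017     ]
[0.0044895  0.1796065  0.00309149]
[0.00481018 0.20960656 0.00233486]
```

View pics/t0z.png

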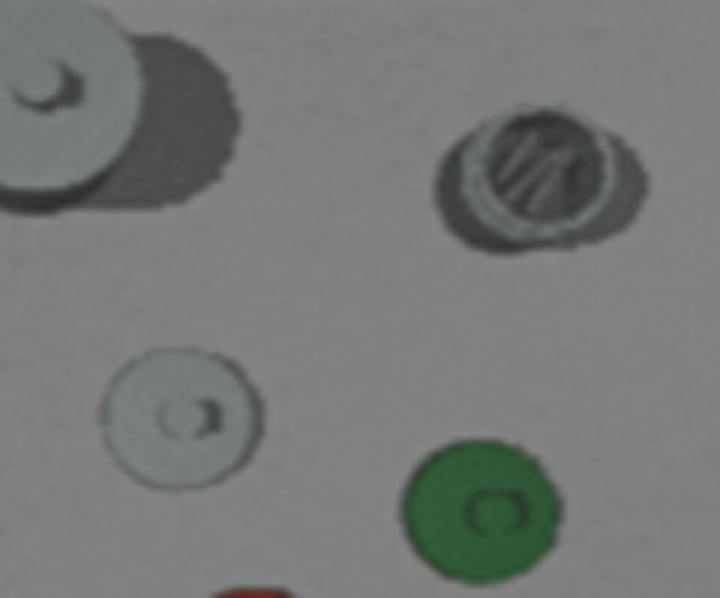

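>>> {"api": "move_arm", "payload": {
  "jaw": [0, 0, 0],
  "offset": [
    [0.0046, 0.05, 0.0028],
    [0, 0.06, 0],
    [0, 0, 0]
  ],
  "roll": [0, 0, 0]
}}

```text
t: 2.75
eef_pos: [0.448, -0.0859, 0.1136]
ee_rot: [-1.563, -0.001, 1.891]
force: [-0.1, -0.0, 1.1]
width: 0.0876
```

```bash
python3 - <<'E'
from h import *
s=arm.get_state(); print(s["t"],s["eef_pos"],s["ee_rot"],s["force"])
f=arm.grab_frame("wrist"); im=f["pixels"]
p=proj(f,[0.451,-0.086,0.03],s); print(p)
print([(np.round(d["position"],4).tolist(),round(d["p"],2)) for d in arm.landmark_of(f,"lid_knob")])
x,y=max(0,int(p[0])-70),max(0,int(p[1])-60); print(x,y)
cv2.imwrite("pics/w2z.png",cv2.resize(im[y:y+120,x:x+150],None,fx=5,fy=5,interpolation=cv2.INTER_CUBIC))
E
```

```text
2.75 [ 0.44797731 -0.08590645  0.11360319] [-1.56250577e+00 -1.26685855e-03  1.89141524e+00] [-0.10557237 -0.01298211  1.14147171]
[318.13891104 208.0550967 ]
[([0.3301, -0.1235, 0.0377], 0.57), ([0.4532, -0.0855, 0.0396], 0.56)]
248 148
```

View pics/w2z.png

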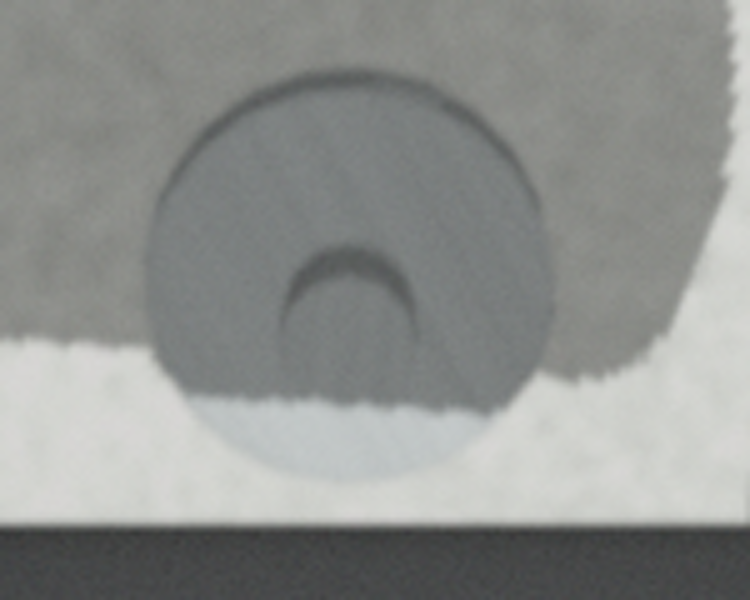

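```bash
python3 - <<'E'
from h import *
s=arm.get_state(); f=arm.grab_frame("wrist"); s2=arm.get_state(); print(s2["eef_pos"],s2["ee_rot"])
for s in (s,s2):
 for uv,z in (((317.9,216),.047),((318.2,204.8),.018)):
  P=back(f,uv,z,s); print(P, tool(s,P-s["eef_pos"]))
E
```

```text
[ 0.45286587 -0.08511056  0.11869256] [-1.57309939e+00  1.01469082e-03  1.89295298e+00]
[ 0.4583932  -0.08462974  0.047     ] [-0.00124725  0.07088565 -0.00629107]
[ 0.45757928 -0.0848887   0.018     ] [-0.00121099  0.09988576 -0.00544142]
[ 0.45966893 -0.08423879  0.047     ] [-0.00125427  0.07170917 -0.00656396]
[ 0.45889154 -0.0844901   0.018     ] [-0.00121709  0.10070719 -0.0056802 ]
```

>>> {"api": "move_arm", "payload": {
  "jaw": [0, 0],
  "offset": [
    [-0.001, 0, -0.004],
    [0, 0, 0]
  ],
  "roll": [0, 0]
}}

```text
t: 3.15
eef_pos: [0.4566, -0.0845, 0.118]
ee_rot: [-1.574, 0.0, 1.893]
force: [0.0, -0.5, 0.0]
width: 0.0875
```

```bash
python3 - <<'E'
from h import *
for i in range(3):
  s=arm.get_state(); print(s["t"],s["eef_pos"],s["ee_rot"]); f=arm.grab_frame("wrist")
im=f["pixels"]
x,y=248,148
cv2.imwrite("pics/w3z.png",cv2.resize(im[y:y+120,x:x+150],None,fx=5,fy=5,interpolation=cv2.INTER_CUBIC))
t=arm.grab_frame("top")
print(back(t,(350.3,238),.047),back(t,(350.2,238.3),.018), back(t,(411.3,195.2),.096))
E
```

```text
3.15 [ 0.45664311 -0.08453235  0.11800643] [-1.57360494e+00  4.40759120e-04  1.89272106e+00]
3.2 [ 0.45615152 -0.08457627  0.11763503] [-1.57283641e+00  2.31712745e-04  1.89259962e+00]
3.25 [ 0.45579626 -0.08464677  0.11733665] [-1.57216304e+00  1.63962859e-04  1.89255397e+00]
[ 0.45345897 -0.08716172  0.047     ] [ 0.45326145 -0.0891262   0.018     ] [ 0.56937648 -0.25256446  0.096     ]
```

View pics/w3z.png

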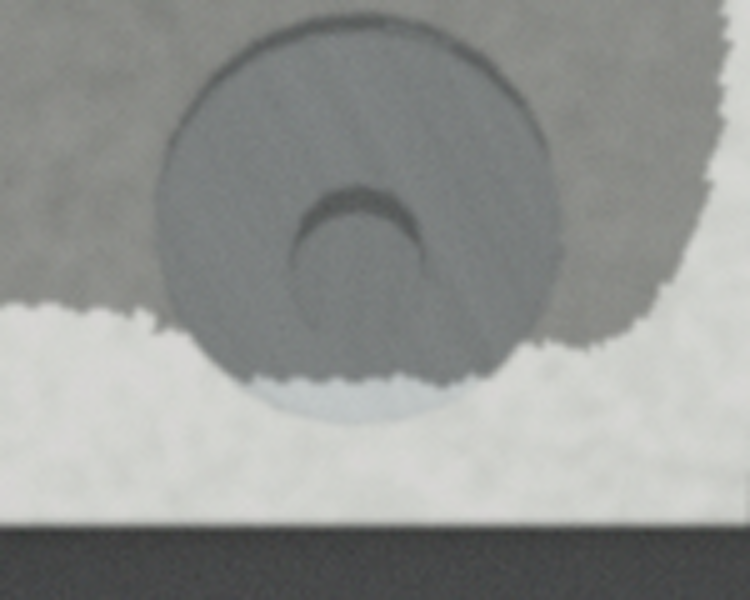

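```bash
python3 - <<'E'
from h import *
s=arm.get_state(); f=arm.grab_frame("wrist");print(s["eef_pos"],s["ee_rot"])
for uv,z in (((319.5,203.8),.047),((319.8,193.4),.018)):
  P=back(f,uv,z,s); print(P, tool(s,P-s["eef_pos"]))
E
```

```text
[ 0.45543822 -0.0846939   0.11692926] [-1.57139396e+00  2.99376247e-05  1.89257424e+00]
[ 0.45159354 -0.08594511  0.047     ] [3.09927382e-05 6.99268296e-02 4.08483688e-03]
[ 0.4504634  -0.08613281  0.018     ] [0.00021121 0.09892614 0.00523367]
```

>>> {"api": "move_arm", "payload": {
  "jaw": [0, 0, 0, 0, 0],
  "offset": [
    [0, 0.03, 0.0035],
    [0, 0.03, 0],
    [0, 0.025, 0],
    [0, 0.01, 0],
    [0, 0, 0]
  ],
  "roll": [0, 0, 0, 0, 0]
}}

```text
t: 4.03
eef_pos: [0.4518, -0.0859, 0.0213]
ee_rot: [-1.57, -0.0, 1.893]
force: [0.1, -0.6, 0.4]
width: 0.0876
```

>>> {"api": "move_arm", "payload": {
  "jaw": [0, 0],
  "offset": [
    [0, 0, 0],
    [0, 0, 0]
  ],
  "roll": [0, 0]
}}

```text
t: 4.28
eef_pos: [0.4527, -0.0857, 0.0224]
ee_rot: [-1.573, 0.0, 1.893]
force: [-0.4, -0.0, -0.2]
width: 0.0878
```

```bash
python3 - <<'E'
from h import *
s=arm.get_state(); print(s["t"],s["eef_pos"],s["ee_rot"],s["force"])
f=arm.grab_frame("wrist"); cv2.imwrite("pics/w4.png",f["pixels"])
f=arm.grab_frame("scene"); cv2.imwrite("pics/s4.png",cv2.resize(f["pixels"][130:270,200:370],None,fx=4,fy=4,interpolation=cv2.INTER_CUBIC))
E
```

```text
4.275 [ 0.45268433 -0.08570152  0.02241193] [-1.57254963e+00  2.00980110e-04  1.89264861e+00] [-0.3895434  -0.02694164 -0.20438971]
```

View pics/w4.png

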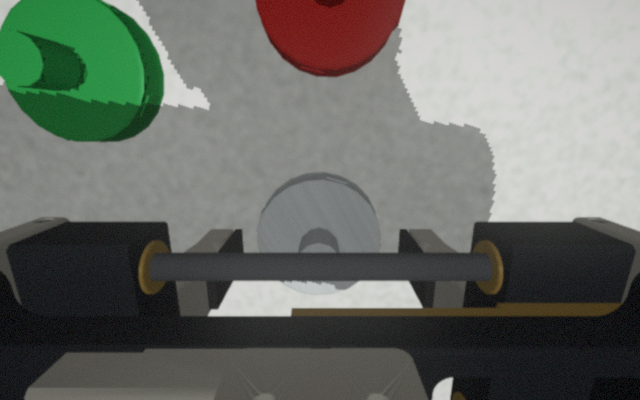

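View pics/s4.png

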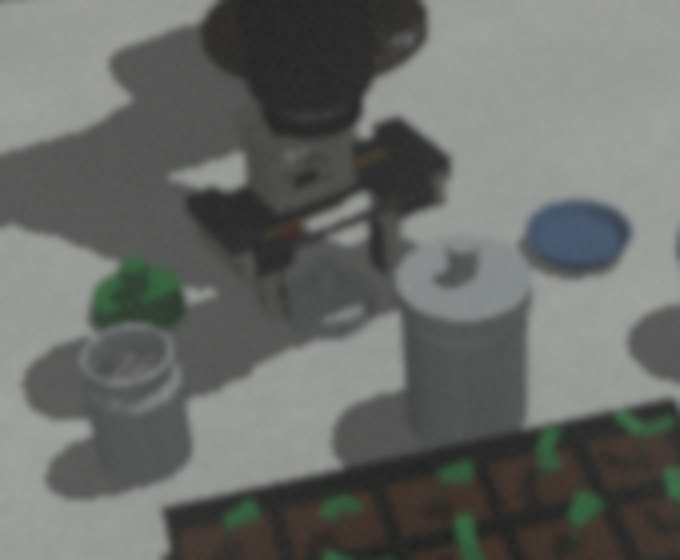

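In the wrist view the lid's disc is centred near (319,234), with the knob between the open fingers.

```bash
python3 - <<'E'
from h import *
s=arm.get_state(); f=arm.grab_frame("wrist");print(s["eef_pos"],s["ee_rot"])
for uv,z in (((319,234.5),.018),):
  P=back(f,uv,z,s); print(P, tool(s,P-s["eef_pos"]))
E
```

```text
[ 0.45244261 -0.08572028  0.02220004] [-1.57213035e+00  1.22470458e-04  1.89264444e+00]
[ 0.44804015 -0.08725975  0.018     ] [-6.73146954e-05  4.19382835e-03  4.66896204e-03]
```

>>> {"api": "move_arm", "payload": {
  "jaw": [0, 0, 0.5, 1, 1],
  "offset": [
    [0, 0.001, 0.003],
    [0, 0, 0],
    [0, 0, 0],
    [0, 0, 0],
    [0, 0, 0]
  ],
  "roll": [0, 0, 0, 0, 0],
  "grip_force": 50
}}

```text
t: 5.05
eef_pos: [0.4492, -0.0868, 0.0205]
ee_rot: [-1.571, -0.0, 1.893]
force: [-0.6, 0.7, 0.4]
width: 0.063
```

>>> {"api": "move_arm", "payload": {
  "jaw": [1, 1, 1, 1],
  "offset": [
    [0, 0, 0],
    [0, 0, 0],
    [0, 0, 0],
    [0, 0, 0]
  ],
  "roll": [0, 0, 0, 0]
}}

```text
t: 5.55
eef_pos: [0.4492, -0.0868, 0.0206]
ee_rot: [-1.571, 0.0, 1.893]
force: [0.2, -1.5, 0.7]
width: 0.0232
```

```bash
python3 - <<'E'
from h import *
s=arm.get_state(); print(s["t"],s["eef_pos"],s["ee_rot"],s["force"],s["width"])
f=arm.grab_frame("wrist"); cv2.imwrite("pics/w5.png",f["pixels"])
E
```

```text
5.55 [ 0.44919583 -0.08678412  0.02057431] [-1.57078368e+00  2.30263787e-05  1.89257874e+00] [ 0.229607   -1.46446619  0.65717793] 0.02322148240400863
```

View pics/w5.png

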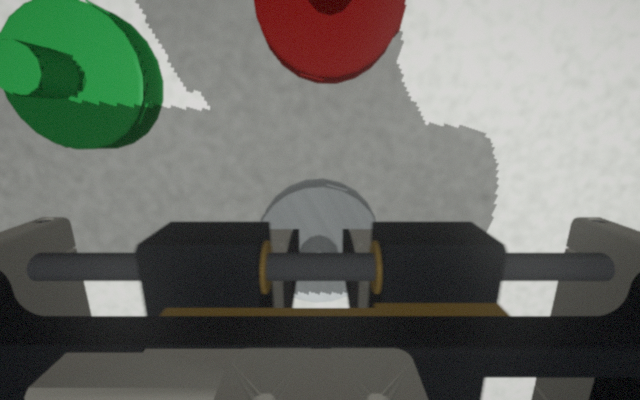

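>>> {"api": "move_arm", "payload": {
  "jaw": [1, 1, 1, 1, 1],
  "offset": [
    [0, 0, 0],
    [0, 0, 0],
    [0, -0.02, 0],
    [0, -0.04, 0],
    [0, -0.05, 0]
  ],
  "roll": [0, 0, 0, 0, 0]
}}

```text
t: 6.22
eef_pos: [0.4481, -0.0869, 0.1309]
ee_rot: [-1.568, -0.0, 1.892]
force: [1.8, -0.3, -0.6]
width: 0.0208
```

>>> {"api": "move_arm", "payload": {
  "jaw": [1, 1, 1, 1],
  "offset": [
    [0, -0.04, 0],
    [0, -0.01, 0],
    [0, 0, 0],
    [0, 0, 0]
  ],
  "roll": [0, 0, 0, 0]
}}

```text
t: 6.72
eef_pos: [0.4482, -0.0869, 0.1791]
ee_rot: [-1.568, -0.001, 1.892]
force: [-0.6, -1.0, -0.8]
width: 0.021
```

```bash
python3 - <<'E'
from h import *
s=arm.get_state(); print(s["t"],s["eef_pos"],s["ee_rot"],s["force"],s["width"],s["q"])
f=arm.grab_frame("wrist"); cv2.imwrite("pics/w6.png",f["pixels"])
s=arm.get_state();c=np.array([.5690,-.2525,0]); print(tool(s,c-s["eef_pos"]))
f=arm.grab_frame("scene"); cv2.imwrite("pics/s6.png",cv2.resize(f["pixels"][100:270,170:370],None,fx=4,fy=3.5,interpolation=cv2.INTER_CUBIC))
E
```

```text
6.725 [ 0.44821665 -0.08686286  0.17910273] [-1.56834647e+00 -6.28712695e-04  1.89223504e+00] [-0.6299063  -0.96505286 -0.78657402] 0.020978064692704846 [ 2.41739977e-01  3.40233843e-02 -5.17264591e-01 -5.05971945e-04
 -1.02200054e+00 -1.49083234e+00]
[-0.19538082  0.17879198 -0.06268261]
```

View pics/w6.png

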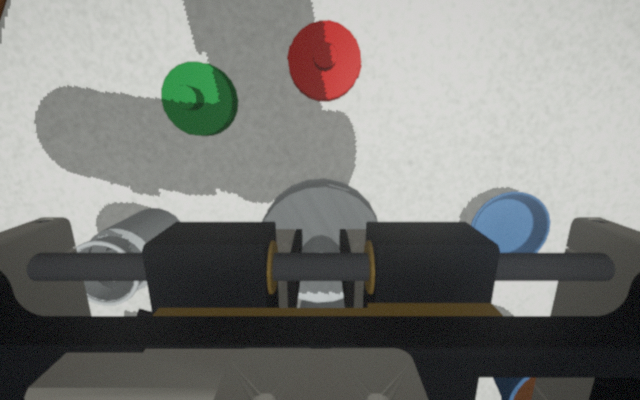

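View pics/s6.png

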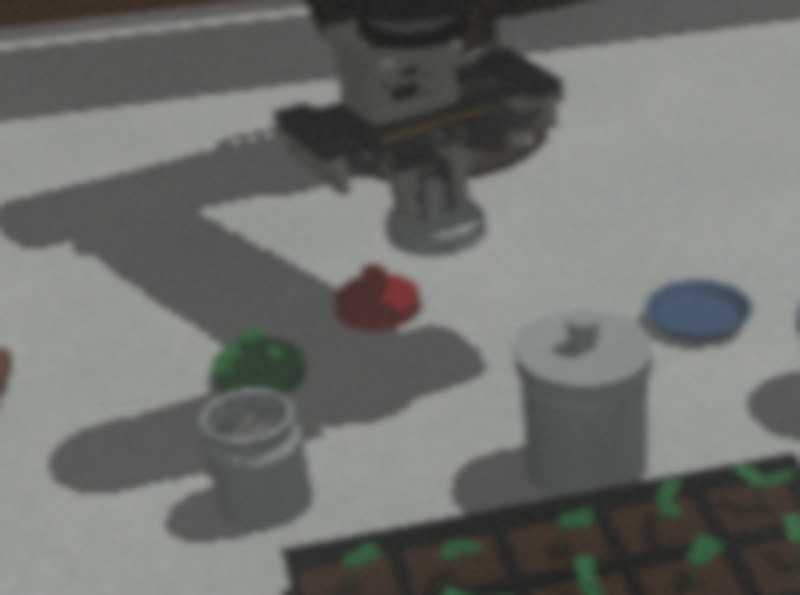

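The lid is held level between the fingers. I'm carrying it over the canister.

>>> {"api": "move_arm", "payload": {
  "jaw": [1, 1, 1, 1, 1],
  "offset": [
    [-0.0391, 0, -0.0128],
    [-0.0391, 0, -0.0128],
    [-0.0391, 0, -0.0128],
    [-0.0391, 0, -0.0128],
    [-0.0391, 0, -0.0128]
  ],
  "roll": [0, 0, 0, 0, 0]
}}

```text
t: 7.45
eef_pos: [0.5721, -0.2531, 0.179]
ee_rot: [-1.569, -0.001, 1.893]
force: [0.1, 0.0, -0.8]
width: 0.0208
```

>>> {"api": "move_arm", "payload": {
  "jaw": [1, 1, 1, 1],
  "offset": [
    [0, 0, 0],
    [0, 0.02, 0],
    [0, 0, 0],
    [0, 0, 0]
  ],
  "roll": [0, 0, 0, 0]
}}

```text
t: 7.95
eef_pos: [0.5716, -0.2517, 0.1607]
ee_rot: [-1.57, 0.0, 1.893]
force: [-0.4, -0.1, -1.3]
width: 0.0207
```

```bash
cat > look.py <<'E'
from h import *
import sys
n=sys.argv[1]
s=arm.get_state(); print(s["t"],s["eef_pos"],s["ee_rot"],s["force"],s["width"])
f=arm.grab_frame("scene"); im=f["pixels"]
for th in ["lid","lid_knob","canister","canister_rim"]:
    print(th,[(np.round(d["position"],4).tolist(),round(d["p"],2)) for d in arm.landmark_of(f,th)])
# overlay predicted axis points
cv2.imwrite(f"pics/s{n}.png",cv2.resize(im[150:270,180:300],None,fx=5,fy=5,interpolation=cv2.INTER_CUBIC))
f=arm.grab_frame("wrist"); cv2.imwrite(f"pics/w{n}.png",f["pixels"])
E
python3 look.py 7
```

```text
7.95 [ 0.57164854 -0.25171071  0.16073866] [-1.57030550e+00  4.23531817e-05  1.89319581e+00] [-0.35261483 -0.12740274 -1.30990894] 0.02066017692567181
lid [([0.569, -0.2569, 0.1378], 0.95), ([0.3307, -0.1234, 0.0015], 0.6), ([0.4071, -0.2346, -0.0001], 0.43)]
lid_knob [([0.5722, -0.2487, 0.18], 0.7), ([0.4052, -0.233, 0.0316], 0.41), ([0.5715, -0.2531, 0.0032], 0.25)]
canister [([0.5698, -0.2526, 0.0061], 0.95)]
canister_rim [([0.5707, -0.2486, 0.1002], 0.89)]
```

View pics/w7.png

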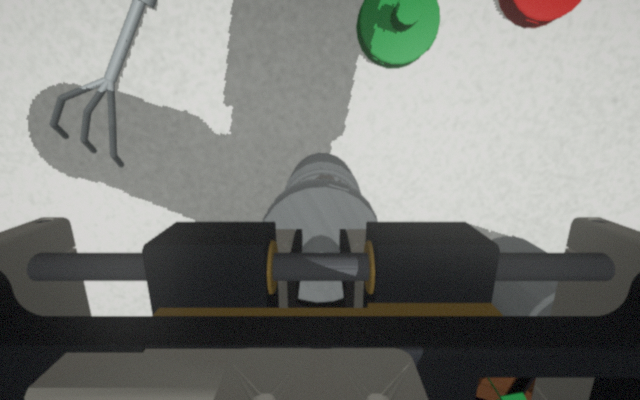

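View pics/s7.png

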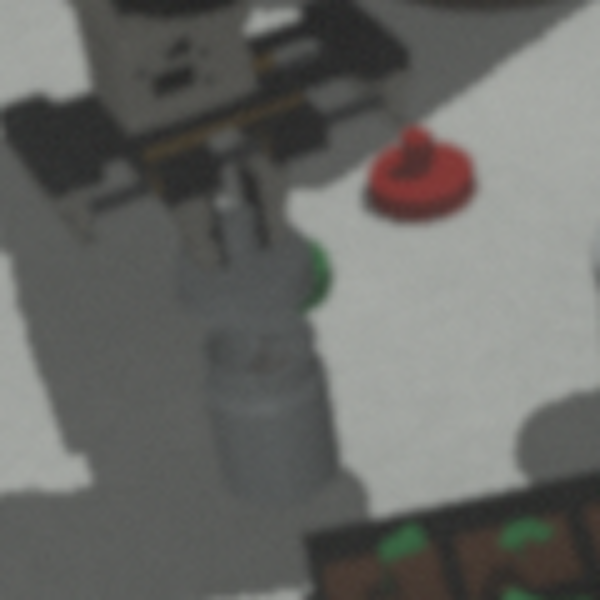

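```bash
cat > ov.py <<'E'
from h import *
import sys
n=sys.argv[1]; lx,lz=float(sys.argv[2]),float(sys.argv[3]); cx,cy=float(sys.argv[4]),float(sys.argv[5]); zo=float(sys.argv[6]) if len(sys.argv)>6 else 0.0195
s=arm.get_state(); R=Rn.from_euler('xyz',s["ee_rot"]).as_matrix()
T=s["eef_pos"]+R@np.array([lx,0,lz]); print(s["eef_pos"],"lid",T)
th=np.linspace(0,2*np.pi,73)
def circ(c,r,z): return np.c_[c[0]+r*np.cos(th),c[1]+r*np.sin(th),np.full(73,z)]
for cam in("scene","wrist"):
    f=arm.grab_frame(cam); im=f["pixels"]
    k=6 if cam=="scene" else 5
    p=proj(f,[cx,cy,.11],s if cam=="wrist" else None)
    x0,y0=(int(p[0])-60,int(p[1])-45) if cam=="scene" else (250,130)
    w,h=(110,95) if cam=="scene" else (150,115)
    z=cv2.convertScaleAbs(cv2.resize(im[y0:y0+h,x0:x0+w],None,fx=k,fy=k,interpolation=cv2.INTER_CUBIC),alpha=1.6)
    zr=z.copy()
    L=T[2]-zo
    for c,r,zz,col in ((T,.0375,L,(0,255,255)),(T,.036,L+.019,(0,255,255)),((cx,cy),.032,.096,(0,0,255)),((cx,cy),.034,.0,(0,0,255)),((cx,cy),.034,.078,(255,0,0))):
        pts=np.array([(proj(f,P,s if cam=="wrist" else None)-[x0,y0]+.5)*k for P in circ(c,r,zz)])
        cv2.polylines(z,[pts.round().astype(int)],True,col,1,cv2.LINE_AA)
    cv2.imwrite(f"pics/ov_{cam}{n}.png",z); cv2.imwrite(f"pics/raw_{cam}{n}.png",zr)
E
python3 ov.py 7 0 0.0015 0.5695 -0.2525
```

```text
[ 0.5719335  -0.25189049  0.16114621] lid [ 0.5705106  -0.25236522  0.16114499]
```

View pics/ov_scene7.png

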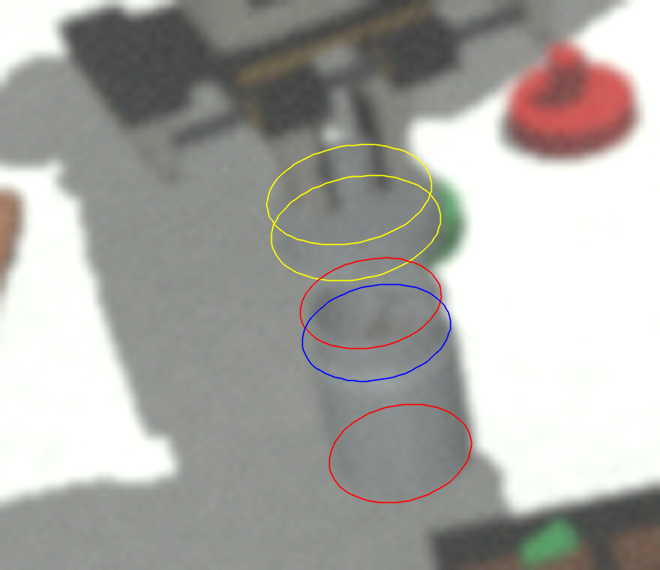

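View pics/ov_wrist7.png

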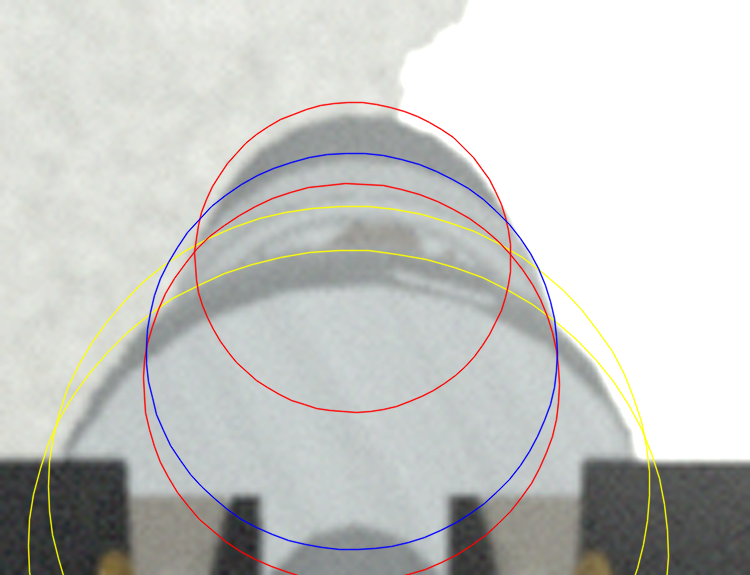

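View pics/raw_scene7.png

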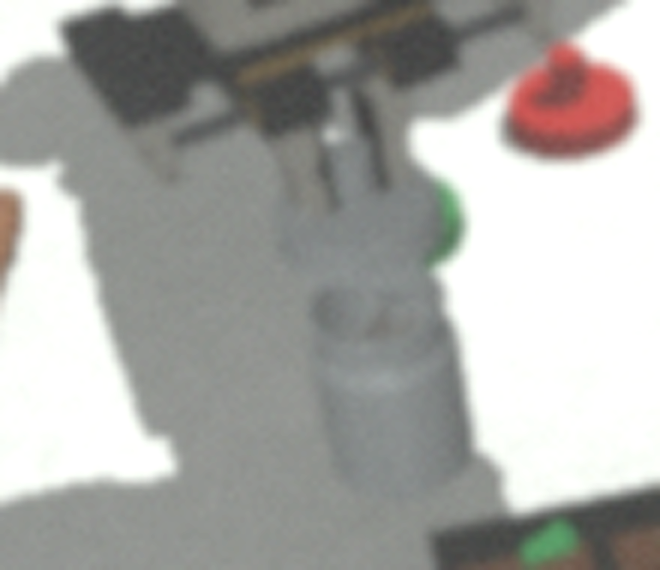

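```bash
cat > cl.py <<'E'
import cv2,sys
n=sys.argv[1]
for cam in ("scene","wrist"):
    z=cv2.imread(f"pics/raw_{cam}{n}.png"); g=cv2.cvtColor(z,cv2.COLOR_BGR2GRAY)
    g=cv2.createCLAHE(6,(6,6)).apply(cv2.GaussianBlur(g,(0,0),2))
    cv2.imwrite(f"pics/cl_{cam}{n}.png",g)
E
python3 ov.py 8 0 -0.001 0.5695 -0.2525; python3 cl.py 8
```

```text
[ 0.57184528 -0.25194376  0.16094883] lid [ 0.57279392 -0.25162738  0.16094938]
```

View pics/cl_scene8.png

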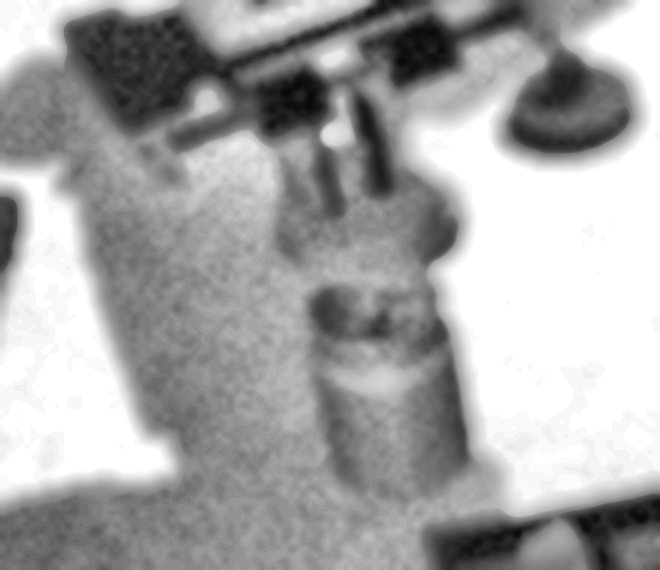

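View pics/cl_wrist8.png

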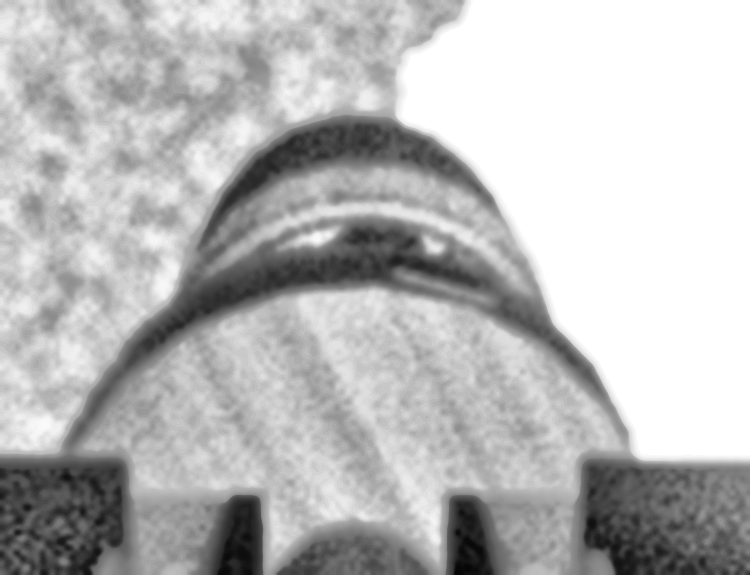

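View pics/ov_wrist8.png

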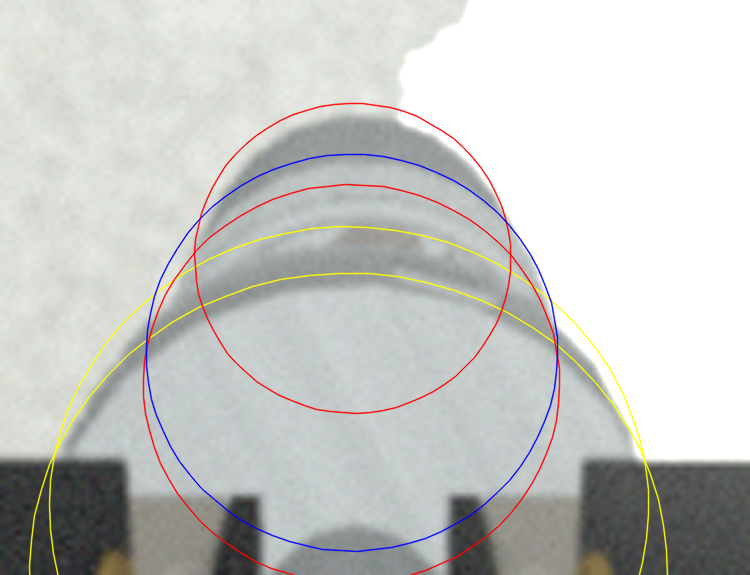

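>>> {"api": "move_arm", "payload": {
  "jaw": [1, 1, 1, 1, 1],
  "offset": [
    [0, 0.01, 0.002],
    [0, 0.02, 0],
    [0, 0.008, 0],
    [0, 0, 0],
    [0, 0, 0]
  ],
  "roll": [0, 0, 0, 0, 0]
}}

```text
t: 9.07
eef_pos: [0.5702, -0.2528, 0.1231]
ee_rot: [-1.571, 0.0, 1.893]
force: [-0.6, -0.3, -0.9]
width: 0.0205
```

```bash
python3 look.py 9|head -1; python3 ov.py 9 0 -0.002 0.5695 -0.2525; python3 cl.py 9
```

```text
9.075 [ 0.57018791 -0.25276024  0.12306771] [-1.57130367e+00  4.70802575e-04  1.89274964e+00] [-0.60839809 -0.282008   -0.91486677] 0.020547101377313953
[ 0.57000149 -0.25263936  0.12293945] lid [ 0.57189885 -0.25200686  0.12294061]
```

View pics/cl_scene9.png

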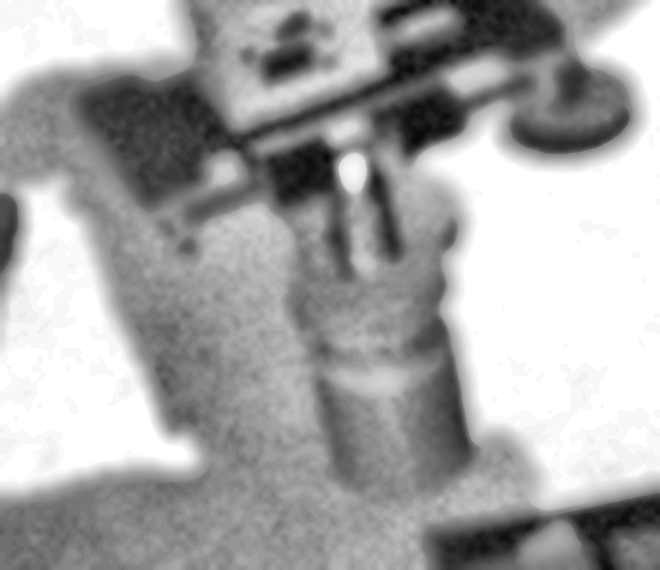

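View pics/cl_wrist9.png

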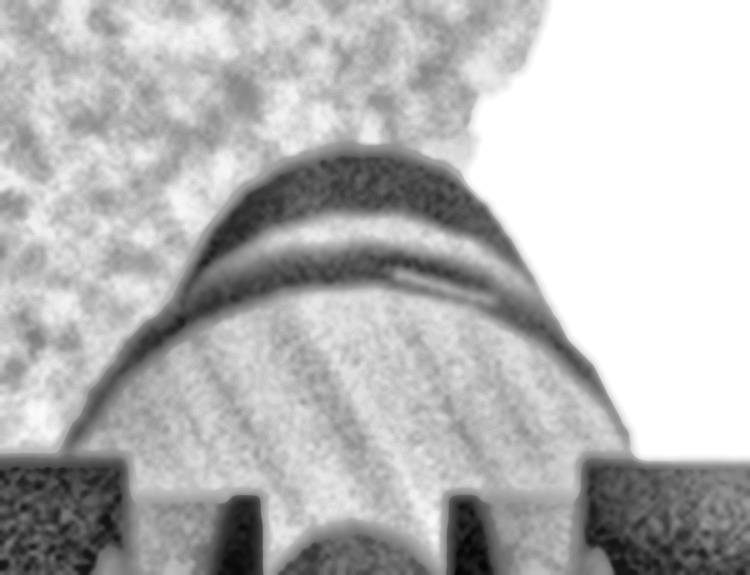

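View pics/ov_scene9.png

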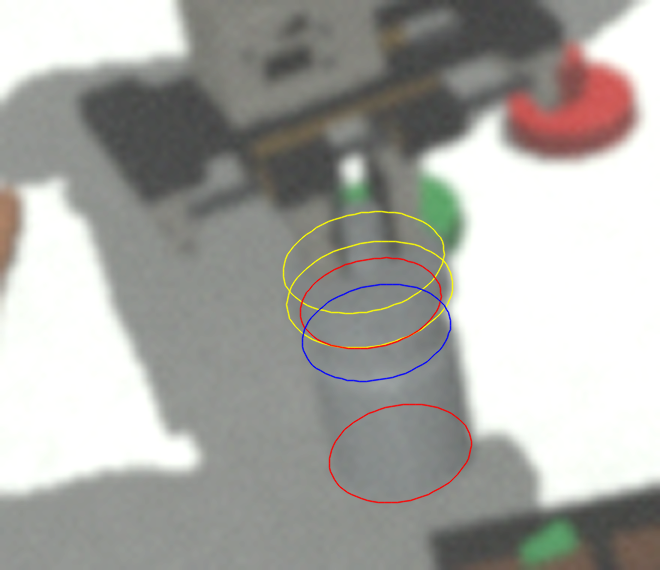

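View pics/ov_wrist9.png

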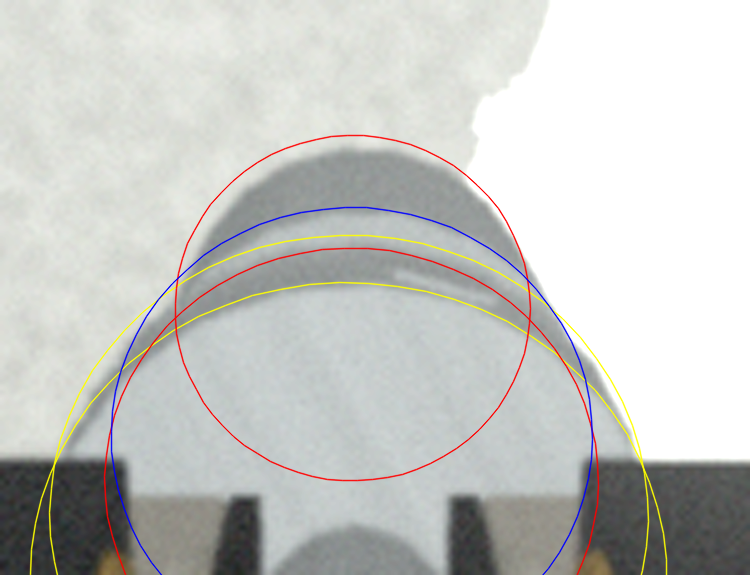

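>>> {"api": "move_arm", "payload": {
  "jaw": [1, 1, 1, 1, 1],
  "offset": [
    [0.001, 0, 0],
    [0, 0.005, 0],
    [0, 0.005, 0],
    [0, 0.002, 0],
    [0, 0, 0]
  ],
  "roll": [0, 0, 0, 0, 0]
}}

```text
t: 10.1
eef_pos: [0.5693, -0.2517, 0.1103]
ee_rot: [-1.57, -0.0, 1.893]
force: [-0.4, 0.4, -0.7]
width: 0.0207
```

>>> {"api": "move_arm", "payload": {
  "jaw": [1, 1, 1, 1],
  "offset": [
    [0, 0.002, 0],
    [0, 0.002, 0],
    [0, 0.001, 0],
    [0, 0, 0]
  ],
  "roll": [0, 0, 0, 0]
}}

```text
t: 10.6
eef_pos: [0.571, -0.252, 0.1082]
ee_rot: [-1.574, 0.002, 1.894]
force: [-2.1, 2.5, 13.8]
width: 0.0209
```

```bash
python3 look.py 10|head -1; python3 ov.py 10 0 -0.002 0.571 -0.2525; python3 cl.py 10
```

```text
10.6 [ 0.57101385 -0.25202219  0.1082156 ] [-1.57382611  0.00246631  1.8935812 ] [-2.05105871  2.50264783 13.80289439] 0.02085866747871825
[ 0.57100476 -0.25205243  0.10820341] lid [ 0.57290151 -0.25141815  0.10820945]
```

View pics/cl_scene10.png

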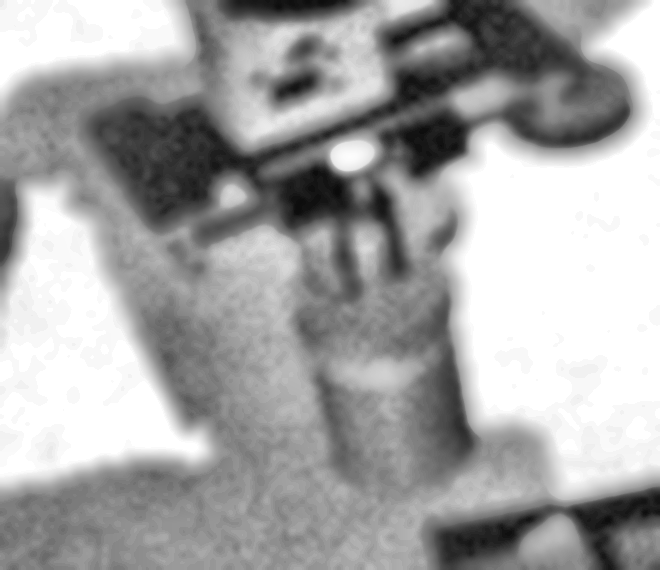

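View pics/cl_wrist10.png

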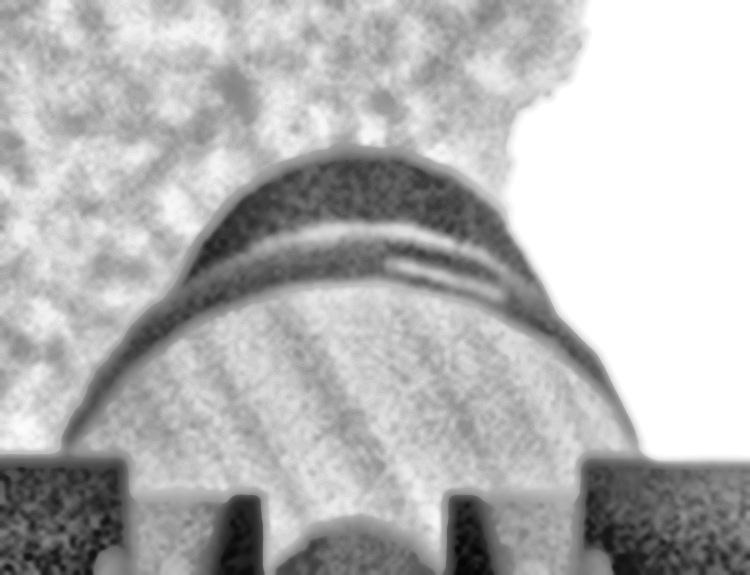

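The force rose to 14 N at the height where the lid should meet its tongues. The lid looks level and centred in both views. I'm pressing on.

>>> {"api": "move_arm", "payload": {
  "jaw": [1, 1, 1],
  "offset": [
    [0.001, 0.001, 0],
    [0, 0.001, 0],
    [0, 0, 0]
  ],
  "roll": [0, 0, 0]
}}

```text
t: 11.38
eef_pos: [0.5719, -0.2516, 0.107]
ee_rot: [-1.576, 0.004, 1.894]
force: [0.7, 1.4, 14.6]
width: 0.0203
```

>>> {"api": "move_arm", "payload": {
  "jaw": [1, 1, 1, 1],
  "offset": [
    [0, 0.002, 0],
    [0, 0.002, 0],
    [0, 0, 0],
    [0, 0, 0]
  ],
  "roll": [0, 0, 0, 0]
}}

```text
t: 11.88
eef_pos: [0.5702, -0.2514, 0.101]
ee_rot: [-1.573, 0.002, 1.893]
force: [-1.9, -0.3, 8.3]
width: 0.0212
```

It clicked: the force dropped and the tool fell 6 mm. I'm pressing it home.

>>> {"api": "move_arm", "payload": {
  "jaw": [1, 1, 1, 1],
  "offset": [
    [0, 0.002, 0],
    [0, 0.002, 0],
    [0, 0, 0],
    [0, 0, 0]
  ],
  "roll": [0, 0, 0, 0]
}}

```text
t: 12.38
eef_pos: [0.5713, -0.252, 0.1009]
ee_rot: [-1.575, 0.005, 1.894]
force: [-9.3, 2.9, 32.0]
width: 0.0207
```

>>> {"api": "move_arm", "payload": {
  "jaw": [1, 1, 1, 1],
  "offset": [
    [0, -0.0005, 0.001],
    [0, 0, 0],
    [0, 0, 0],
    [0, 0, 0]
  ],
  "roll": [0, 0, 0, 0]
}}

```text
t: 12.88
eef_pos: [0.5703, -0.2521, 0.1008]
ee_rot: [-1.575, 0.004, 1.894]
force: [-7.4, 3.2, 29.1]
width: 0.0207
```

```bash
python3 look.py 11; python3 ov.py 11 0 -0.002 0.571 -0.2525; python3 cl.py 11
```

```text
12.875 [ 0.57034449 -0.25208498  0.10075529] [-1.5752406   0.00431416  1.89409648] [-7.43538966  3.1820156  29.09610894] 0.020747928532508883
lid [([0.6022, -0.0199, -0.0003], 0.71), ([0.5706, -0.2559, 0.0787], 0.62), ([0.4072, -0.2334, -0.0028], 0.5), ([0.3311, -0.1223, 0.0026], 0.46)]
lid_knob [([0.5686, -0.2482, 0.1212], 0.94), ([0.3301, -0.1224, 0.0351], 0.63), ([0.402, -0.2317, 0.0324], 0.38)]
canister [([0.5673, -0.2521, 0.0032], 0.56)]
canister_rim [([0.574, -0.2502, 0.0976], 0.97)]
[ 0.57034405 -0.25212021  0.10076655] lid [ 0.57224043 -0.25148485  0.10077541]
```

View pics/cl_scene11.png

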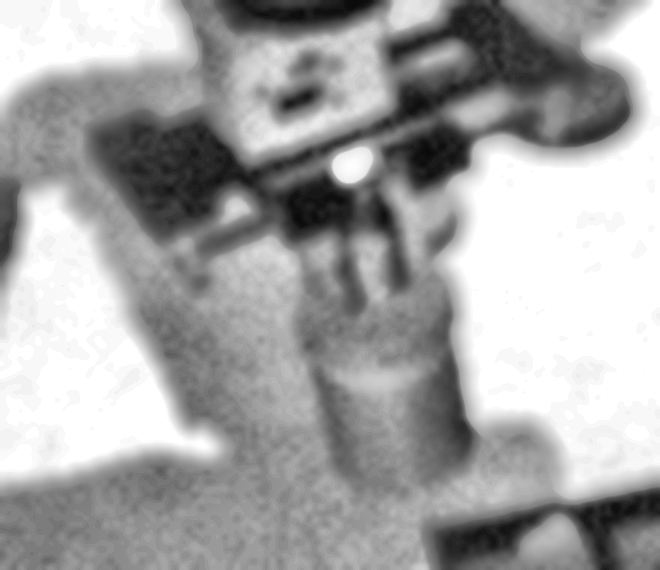

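View pics/cl_wrist11.png

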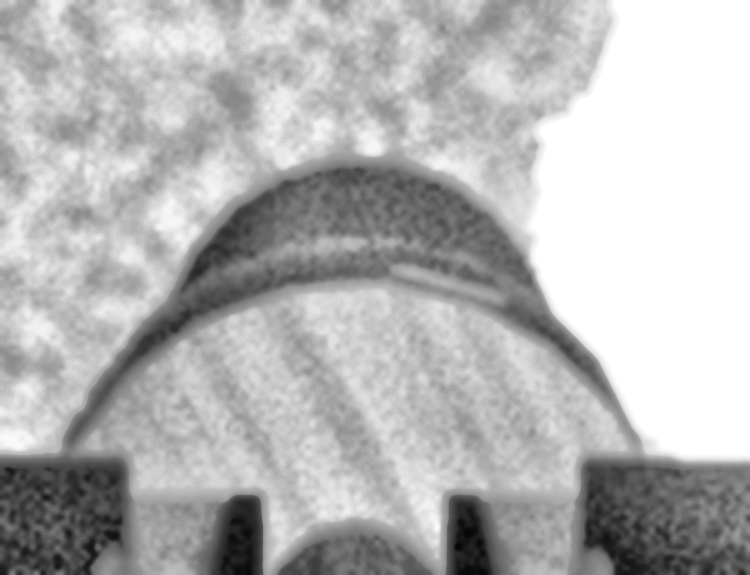

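>>> {"api": "move_arm", "payload": {
  "jaw": [1, 1, 1, 1, 1],
  "offset": [
    [0, 0, 0.001],
    [0, 0, 0],
    [0, 0, 0],
    [0, 0, 0],
    [0, 0, 0]
  ],
  "roll": [0, 0, 0, 0, 0]
}}

```text
t: 13.9
eef_pos: [0.5696, -0.2522, 0.1006]
ee_rot: [-1.576, 0.004, 1.894]
force: [-5.5, 3.7, 27.9]
width: 0.0208
```

Force and height are steady, so I'm handing in.

```bash
python3 - <<'E'
from h import *
arm.job_done(); s=arm.get_state(); print(s["t"],s["eef_pos"],s["ee_rot"],s["force"])
E
```

```text
the job is handed in; nothing more can be done
the job is handed in; nothing more can be done
```

I gripped the bare aluminium lid by its knob, lifted it and pressed it onto the canister until it clicked. I kept pressing and handed in with the fingers still gripping and bearing down, at about 14 s of the 45 s; no verdict came back.

**Click:** the force reached about 14.6 N. It then fell to 8 N as the tool dropped 6 mm.

**Fully home:** further pressing raised the force to 32 N with no further movement. From the tool height I work out the lid at about 80 mm above the canister's base, the fully home height. It is at most 81.6 mm if the lid slipped in the fingers.

**Last reading before handing in:** about 28 N downward, with the tool within about 0.01 rad of square. The last pictures, taken about 1 s before that, show the canister upright and the lid level on it. I saw no bystander moved in the views I took, but I did not measure the bystanders separately.

**Disagreements:**
- **Centring:** the cameras and networks differed by 2 to 5 mm on where the lid and canister centres were. I centred them by comparing the two within the same picture. The lid passing over the rim without contact force, and then clicking, supports that fit.
- **Sideways force:** about 6 to 7 N of sideways force remained at the end. The tool held steady under it.
- **State after hand-in:** the arm would not give a reading once the job was handed in, so I have none from the final second.

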